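Take the kitchen timer off its studs and stand it on the charging pad

ROBOT

A 6-joint arm with a two-finger parallel gripper is mounted at the origin on the work surface. World frame = base frame: x ahead of the robot, y to its left, z up, the work surface at z = 0. Lengths are in mm, angles in rad, forces in N, time in s.
With the tool pointing down it reaches from about 325 to 775 mm from the base axis. Payload 9.3 kg.
Tool frame: the origin (TCP) lies between the finger pads; the fingertips stand ahead of it and the grasp point (between the pads) lies 2 mm behind it (manip.tips_ahead is the z of the fingertips in the tool frame, in mm); z points along the fingers, x is the direction in which the jaws open and shut, and the axes are right-handed (so a half turn about z gives the same grasp; the last joint's range is limited). The gripper opens to 85 mm and grips with 20 to 120 N. Pads are 22 mm wide; open, the fingers measure 114 mm over their backs; the gripper's body (76 mm by 85 mm) begins 54 mm behind the grasp point. The pads swing forward as they close: fully open they stand 13 mm farther back than shut.
Start: joints at [0.972, 0.259, 0.021, 1.334, 0, 1.418], TCP at [237.15, 496.243, 248.279] pointing down, gripper open.
Joint ranges: [-3.04, 3.04], [-0.91, 1.82], [-1.04, 1.36], [-1.92, 1.95], [-1.52, 1.45], [-3.14, 3.14]. Speed limits (rad/s): [2.22, 2.22, 2.79, 3.14, 3.14, 3.14].

INTERFACE

Orientations are given as a unit quaternion [x, y, z, w].
In Python, from station import manip gives the robot as it stands. The module is installed in compiled form; this text tells all that it offers. Calls block until the motion is done:
- manip.move_pose(position, orientation): joint-space move of the TCP to a pose.
- manip.movel(position, frame=None, vel=150, max_force=None): straight line of the TCP; frame=None keeps the orientation; vel is the mean speed in mm/s. With max_force (N) it stops when the force on the tool has changed by that much, and returns True; else False.
- manip.set_joints(angles): joint-space move.
- manip.command_gripper(opening, grip_force=None): finger opening in mm; grip_force is the grip in N (None keeps the last); returns when the fingers have stopped.
- manip.sleep(seconds).
- manip.ik(position, orientation): joint angles nearest the present ones, or None.
- manip.get_state(): the state.
- manip.camera(name): name is "scene" or "top" or "wrist"; returns a dict with "frame" (400x640x3 uint8, red, green, blue), "fx", "fy", "cx", "cy" (pixels), "rvec" (rotation vector, rad) and "tvec" (3), from world to camera coordinates, as OpenCV has them; the wrist camera has in their place "mount" (4x4, takes a point from camera to tool coordinates, whose origin is the TCP and whose axes are the tool frame's). Camera axes: x right, y down, z forward; pixel columns grow to the right and rows downward; lengths in mm; the calibration is good to about 2 mm. A picture is of the moment at which its call begins: read the wrist's pose just before it. There is no depth.
A pose or a line that the arm cannot do raises manip.Unreachable and nothing moves.
- manip.sign_off(): hands the job in, once; it reports no verdict.
Trained networks look in a picture, given as the dict that the camera call returned (one of the last four; its "shot" number tells which), for a name from the list of things; names that differ only in an ending like _2 or _b are one class to them, and where a whole thing is asked for, a point or a joint stands for the part that bears it (a point fixed in the world has none). Each returns a list of dicts, best first, with "conf" (0 to 1); they miss things now and then, are a little off and sometimes report something else, mostly with a low value. They report only what shows in the picture. A call takes as long as a camera call. They do not tell look-alikes from the thing itself.
- manip.recognise(target, picture): "uv" ([column, row] in pixels, amid what is visible of it).
- manip.tip_of(target, picture): "uv" ([column, row] in pixels: a listed point, or the origin of a listed thing).
The state is a dict: "time": time; "joint_positions": joint angles; "dq": joint speeds; "joint_efforts": joint torques, N m; "eef_pos": TCP position; "ee_rot": TCP orientation; "wrist_force": force on the tool from outside, world axes, zero at the start; "ft_torque": the same for the moment, N m; "width": finger opening in mm.
Only numpy, scipy, OpenCV 4.12 (cv2) and the standard library are available. Lean on these libraries where they do the work, as an engineer would, in place of code of your own. Each camera call takes 0.05 s, during which the arm holds its last target.

TASK

The kitchen timer's battery is low. The timer is the narrow closed box with the round dial, hung by keyhole slots on the studs of the upright steel panel: slide it straight up to the wide ends of its slots, draw it off the studs, and stand it upright in the middle of the square black charging pad without dropping it. Leave the wide scraper pocket hanging where it is.

Things in the scene. Friction and masses are not known exactly. Their poses are not given: they have to be found in the camera images.
- timer: White box, dial on its +x face; 44 mm wide (y) x 46 deep (x) x 116 high, 180 g. Origin: centre of underside; z up, x out from the panel. Grip the free +y/-y sides in the top 40 mm, from above. Back plate 5 mm: two keyholes 50 apart, slot 10 wide above a 24 x 24 hole. Hangs at either place. Raise 27 mm (22 to 32), then draw out along +x: free after 20 mm, well clear after 45. May lean 2 deg.
- pocket: Wide scraper pocket, to be left alone: open-topped bare metal holder 84 mm wide (y) x 46 deep x 116 high with a wooden-handled scraper in it, hung in the same way at the panel's other place, 150 mm from the timer, centre to centre. Origin at the centre of its underside, axes as the timer's.
- panel: Fixed upright steel panel 340 mm wide (y) x 12 thick (x), top 168 above the table, two feet. Origin at table height under its middle; +x points out of the stud face, away from the robot (yaw up to 0.25 rad). Parts hang at y = +75 and -75 mm, each on two studs 102 and 152 high: shank 5, head 14 across, sticking out 12.5. A hanging part's underside is 55 mm above the table, its top 171.
- pad: Fixed square black charging pad 120 x 120 x 12 mm, lying on the table to the right of the panel (-y). Origin at the centre of its underside: its flat top is 12 mm above the origin. A round cork trivet nearby is not the pad.
Not all that is in view belongs to the job. What is shaped like the timer but red or turquoise is not meant. Of the things shaped like the pad, the black one is meant.

How it is judged:
By the outcome, as a careful person would: the job done as asked, in the order asked, and still so for the second after the job is handed in, with the robot touching nothing.
It also fails if it takes over 38 s, if anything falls off the work surface, if the arm or the gripper's body presses on something with over 40 N, if the wrist force passes 120 N, or if a joint passes its speed limit or range.

## Working session

There is one attempt and no reset: what is moved stays moved. The work goes in short steps, each a Python script; the robot and the scene stay as the last script left them, time stands still between calls to the robot, and variables do not carry over. Pictures are saved under pics/ and viewed, and the job is handed in when it is done.

```bash
mkdir -p pics; python3 - <<'E'
from station import manip
import cv2
s=manip.get_state();print(s['time'],s['eef_pos'],s['ee_rot'],s['width'],manip.tips_ahead)
for n in("scene","top"):
    p=manip.camera(n);cv2.imwrite(f"pics/{n}0.png",p['frame'][:,:,::-1])
    print(n,p['fx'],p['fy'],p['cx'],p['cy'],p['rvec'],p['tvec'])
    for t in("timer","pocket","panel","pad"):
        print(t,[(r['uv'],r['conf']) for r in manip.recognise(t,p)],[(r['uv'],r['conf']) for r in manip.tip_of(t,p)])
print(manip.get_state()['time'])
E
```

```text
0.0 [237.00468276 496.01585774 247.65051905] [ 8.45920401e-01  5.33308717e-01 -6.39403663e-04  2.79098490e-04] 85.13508069869106 17.0
scene 497.77465547877046 497.77465547877046 320.0769586410994 199.67809106570695 [ 1.47779338  2.39196478 -0.63342999] [ 291.65101468 -393.24565015 1187.13810701]
timer [([364.2, 192.4], 0.88), ([403.7, 159.7], 0.69), ([387.2, 277.8], 0.61)] [([362.2, 210.8], 0.86), ([382.5, 292.5], 0.7)]
pocket [([448.3, 231.1], 0.96)] [([437.8, 248.3], 0.96)]
panel [([447.4, 230.7], 0.6), ([407.1, 202.1], 0.56)] [([397.3, 227.7], 0.6)]
pad [([246.1, 249.6], 0.89), ([194.0, 162.0], 0.66), ([408.1, 202.6], 0.48)] [([244.3, 250.4], 0.98), ([192.8, 164.4], 0.72)]
top 474.98752328707934 474.98752328707934 323.7196632671057 187.37737362326604 [ 2.2000958  -2.18082601  0.10121736] [-67.17453959 552.16384874 913.69870989]
timer [([269.2, 184.8], 0.91), ([256.4, 249.6], 0.78), ([222.1, 135.1], 0.73)] [([274.1, 190.0], 0.89), ([229.0, 140.1], 0.87)]
pocket [([184.9, 179.6], 0.95)] [([195.9, 181.4], 0.91)]
panel [([228.4, 206.5], 0.59)] [([234.2, 207.9], 0.85)]
pad [([358.2, 119.2], 0.73), ([453.2, 182.5], 0.59)] [([455.6, 179.6], 0.98), ([360.6, 120.8], 0.61)]
0.9
```

View pics/scene0.png

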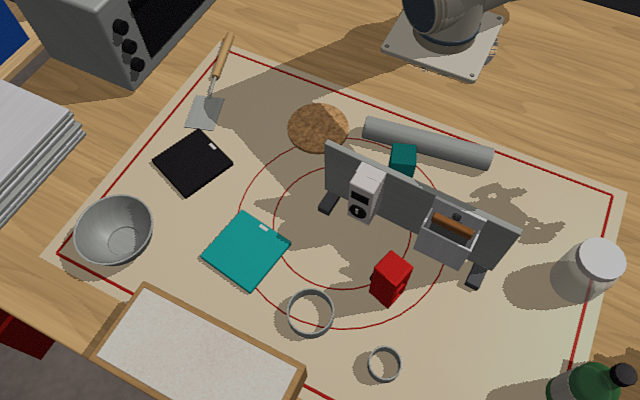

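View pics/top0.png

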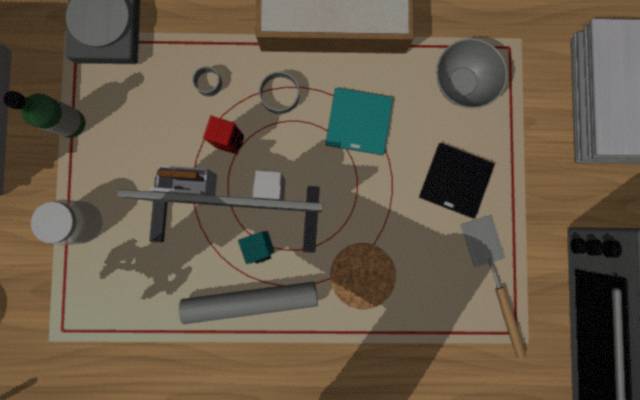

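```bash
python3 - <<'E'
import cv2,numpy as np
a=cv2.imread("pics/top0.png");b=cv2.imread("pics/scene0.png")
cv2.imwrite("pics/topA.png",cv2.resize(a[150:260,110:330],None,fx=3.6,fy=3.6,interpolation=cv2.INTER_CUBIC))
c=cv2.resize(a[130:230,405:505],None,fx=4,fy=4,interpolation=cv2.INTER_CUBIC)
d=cv2.resize(b[115:215,140:240],None,fx=4,fy=4,interpolation=cv2.INTER_CUBIC)
cv2.imwrite("pics/pads.png",np.hstack([c,d]))
cv2.imwrite("pics/sceneA.png",cv2.resize(b[130:290,310:530],None,fx=3.6,fy=3.6,interpolation=cv2.INTER_CUBIC))
E
```

```text
(no output)
```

View pics/topA.png

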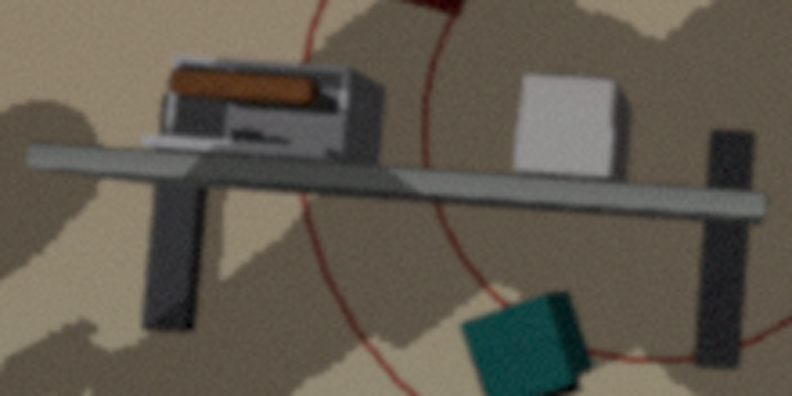

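View pics/pads.png

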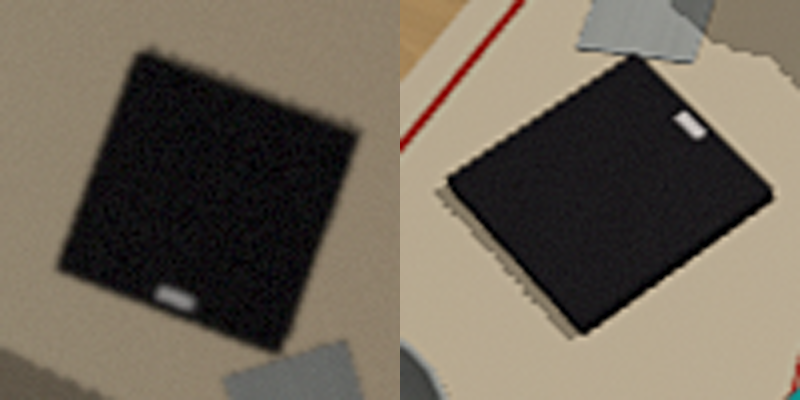

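View pics/sceneA.png

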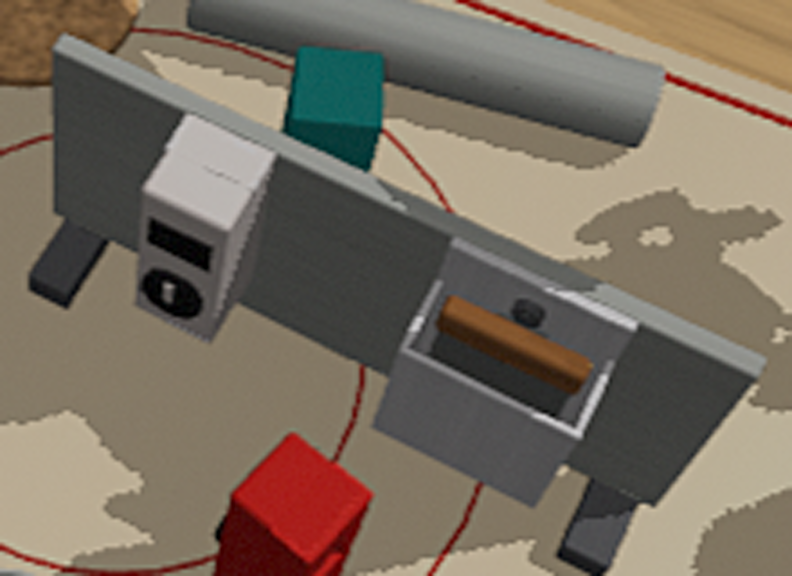

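```bash
cat > h.py <<'E'
import numpy as np,cv2
C={'scene':((497.7747,320.07696,199.6781),[1.47779338,2.39196478,-0.63342999],[291.65101468,-393.24565015,1187.13810701]),
'top':((474.98752,323.71966,187.37737),[2.2000958,-2.18082601,0.10121736],[-67.17453959,552.16384874,913.69870989])}
def ray(n,uv,z):
    (f,cx,cy),r,t=C[n];R=cv2.Rodrigues(np.array(r))[0];t=np.array(t)
    o=-R.T@t;d=R.T@np.array([(uv[0]-cx)/f,(uv[1]-cy)/f,1]);return o+d*(z-o[2])/d[2]
E
python3 - <<'E'
from h import *
np.set_printoptions(precision=1,suppress=True)
def g(n,pts,off,s,z,l):
    q=np.array([ray(n,np.array(p)/s+off,z)[:2] for p in pts]);print(n,l,q.tolist() and q.round(1).tolist(),'mean',q.mean(0),'edges',[np.linalg.norm(q[i]-q[i-1]).round(1) for i in range(len(q))]);return q
def yaw(v):return np.arctan2(v[1],v[0])
A=np.array([110,150]);B=np.array([310,130])
p=g('top',[(27,143),(767,193),(765,217),(27,168)],A,3.6,168,'panel');print(yaw(p[0]-p[1])-np.pi/2,yaw(p[3]-p[2])-np.pi/2)
p=g('scene',[(53,45),(752,378),(765,360),(62,36)],B,3.6,168,'panel');print(yaw(p[1]-p[0])-np.pi/2,yaw(p[2]-p[3])-np.pi/2)
g('top',[(522,74),(613,78),(609,178),(515,170)],A,3.6,171,'timer')
g('scene',[(190,113),(275,155),(230,228),(145,185)],B,3.6,171,'timer')
p=g('top',[(140,50),(359,130),(279,352),(59,269)],np.array([405,130]),4,12,'pad');print(yaw(p[0]-p[3]))
p=g('scene',[(634-400,54),(773-400,192),(583-400,330),(447-400,180)],np.array([140,115]),4,12,'pad');print([yaw(p[i]-p[i-1]) for i in range(4)])
E
```

```text
top panel [[534.5, 279.7], [514.6, -59.1], [503.6, -58.3], [523.0, 279.2]] mean [518.9 110.4] edges [np.float64(11.5), np.float64(339.4), np.float64(11.1), np.float64(338.0)]
-0.05861873535729534 -0.05761569915781761
scene panel [[515.5, -56.8], [538.5, 278.5], [528.0, 281.1], [509.1, -55.3]] mean [522.8 111.9] edges [np.float64(6.6), np.float64(336.1), np.float64(10.8), np.float64(337.0)]
-0.06845514237990913 -0.05613998536837439
top timer [[568.2, 54.0], [566.7, 12.2], [520.7, 13.3], [524.0, 56.3]] mean [544.9  34. ] edges [np.float64(44.2), np.float64(41.8), np.float64(46.0), np.float64(43.1)]
scene timer [[523.7, 16.2], [527.4, 59.2], [570.6, 56.4], [567.1, 14.1]] mean [547.2  36.5] edges [np.float64(43.5), np.float64(43.1), np.float64(43.3), np.float64(42.4)]
top pad [[646.2, -295.7], [606.8, -405.7], [495.2, -363.5], [535.5, -254.0]] mean [ 570.9 -329.7] edges [np.float64(118.3), np.float64(116.9), np.float64(119.4), np.float64(116.7)]
-0.3601613309568252
scene pad [[499.5, -359.8], [541.0, -249.1], [649.9, -289.4], [607.9, -400.3]] mean [ 574.6 -324.6] edges [np.float64(115.8), np.float64(118.2), np.float64(116.1), np.float64(118.6)]
[np.float64(2.783843235251026), np.float64(1.212041762428437), np.float64(-0.3544977575477442), np.float64(-1.9321877826643934)]
```

```bash
cat >> h.py <<'E'
YAW=-0.058; N=np.array([np.cos(YAW),np.sin(YAW)]); L=np.array([-N[1],N[0]])
def Q(a): return [np.cos(a/2),np.sin(a/2),0,0]   # tool x at world angle a, z down
QT=Q(np.pi/2+YAW)
T=np.array([546.3,35.0]); PAD=np.array([573,-327.]); PYAW=-0.357
E
python3 - <<'E'
from station import manip
from h import *
from scipy.spatial.transform import Rotation as R
for z in (270,148): print(manip.ik([*T,z],QT))
print(manip.ik([*PAD,110],Q(np.pi/2+PYAW)))
manip.move_pose([*T,275],QT)
s=manip.get_state();p=manip.camera("wrist");print(s['time'],s['eef_pos'],s['wrist_force'])
cv2.imwrite("pics/w1.png",p['frame'][:,:,::-1])
M=np.eye(4);M[:3,:3]=R.from_quat(s['ee_rot']).as_matrix();M[:3,3]=s['eef_pos']
W=np.linalg.inv(M@np.array(p['mount']))
for nm,l,c,z in[(n_,a,b,z) for n_,a,b,z in[('fl',22,23,171),('fr',-22,23,171),('br',-22,-23,171),('bl',22,-23,171)]]:
    w=np.array([*(T+l*L+c*N),z,1]);c_=W@w;print(nm,p['fx']*c_[0]/c_[2]+p['cx'],p['fy']*c_[1]/c_[2]+p['cy'])
np.savez("w1.npz",M=M@np.array(p['mount']),k=[p['fx'],p['fy'],p['cx'],p['cy']])
E
```

```text
[-0.08933638  0.24903105  0.06328763  1.38505291  0.         -0.03133638]
[-0.08933638  0.30250892 -0.17826218  1.09002523  0.         -0.03133638]
[-0.64564011  0.50697713  0.05058109  1.11440029  0.         -0.28864011]
2.9 [546.18614723  35.71220315 275.03018517] [ 0.90399088 -1.43809379  0.56113984]
fl 345.94860522613743 233.90575795734858
fr 288.3658743317431 233.76187087497672
br 286.9039625308177 174.6392393242801
bl 347.62395797315077 174.7868563132687
```

View pics/w1.png

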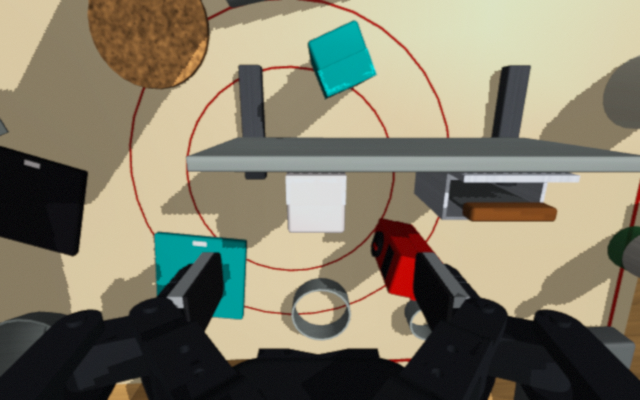

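The wrist view shows the white timer's top at about (286..346, 174..232). That is within 1 px of the projected corners, and the panel edge is level, so position and yaw hold. The grasp is next.

```bash
python3 - <<'E'
from station import manip
from h import *
r=manip.movel([*T,148],frame=QT,vel=120,max_force=15)
s=manip.get_state();print(r,s['time'],s['eef_pos'],s['wrist_force'])
if not r:
    manip.command_gripper(38,grip_force=35)
    s=manip.get_state();print(s['time'],s['eef_pos'],s['wrist_force'],s['width'])
    p=manip.camera("scene");cv2.imwrite("pics/s2.png",cv2.resize(p['frame'][100:300,260:540,::-1],None,fx=2.8,fy=2.8))
E
```

```text
False 4.1583 [546.67515147  34.9851588  148.67804377] [0.1967445  0.80792054 0.28451255]
4.6167 [546.66018879  34.92934518 148.40200475] [ 0.56845232 -0.17787104  3.54477114] 43.662250180845234
```

View pics/s2.png

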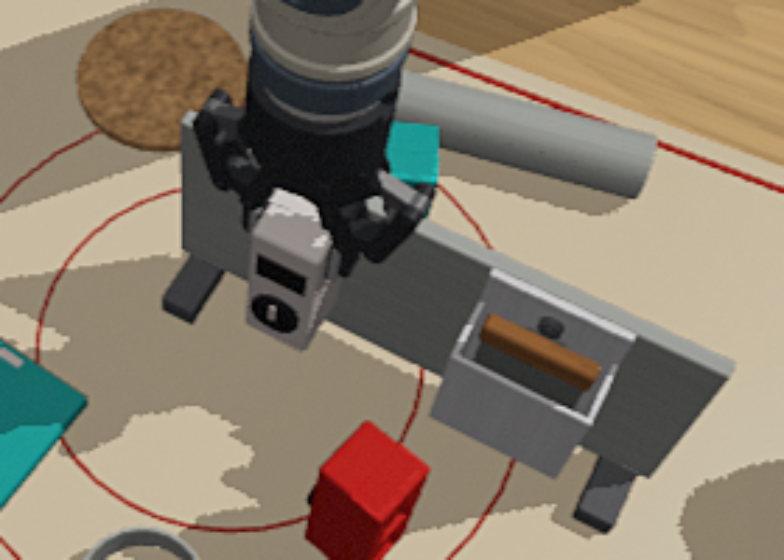

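The timer is held between the pads at a width of 43.7 mm, and the pocket is untouched. I'll slide it up 27 mm next.

```bash
python3 - <<'E'
from station import manip
from h import *
s=manip.get_state();P=np.array(s['eef_pos'])
z=148.4+27
r=manip.movel([*T,z],frame=QT,vel=50,max_force=20)
s=manip.get_state();print(r,s['time'],s['eef_pos'],s['wrist_force'],s['width'])
if not r:
    p=manip.camera("scene");cv2.imwrite("pics/s3.png",cv2.resize(p['frame'][100:300,260:540,::-1],None,fx=2.8,fy=2.8))
    r=manip.movel([*(T+24*N),z],frame=QT,vel=50,max_force=10)
    s=manip.get_state();print(r,s['time'],s['eef_pos'],s['wrist_force'],s['width'])
    if not r:
        r=manip.movel([*(T+50*N),z],frame=QT,vel=80,max_force=10)
        s=manip.get_state();print(r,s['time'],s['eef_pos'],s['wrist_force'],s['width'])
p=manip.camera("scene");cv2.imwrite("pics/s4.png",cv2.resize(p['frame'][100:300,260:540,::-1],None,fx=2.8,fy=2.8))
E
```

```text
False 5.3667 [546.33234346  35.01607242 175.48017896] [ 1.73012964 -0.24401783 -1.29474941] 43.917033477112284
False 6.05 [570.20017638  33.6026622  175.10583648] [-1.52961744  0.90055909 -2.90124681] 43.54417856100902
False 6.525 [595.96149748  32.11027267 175.1128592 ] [-0.56488626  0.11734623 -1.87263708] 43.7947785544701
```

View pics/s4.png

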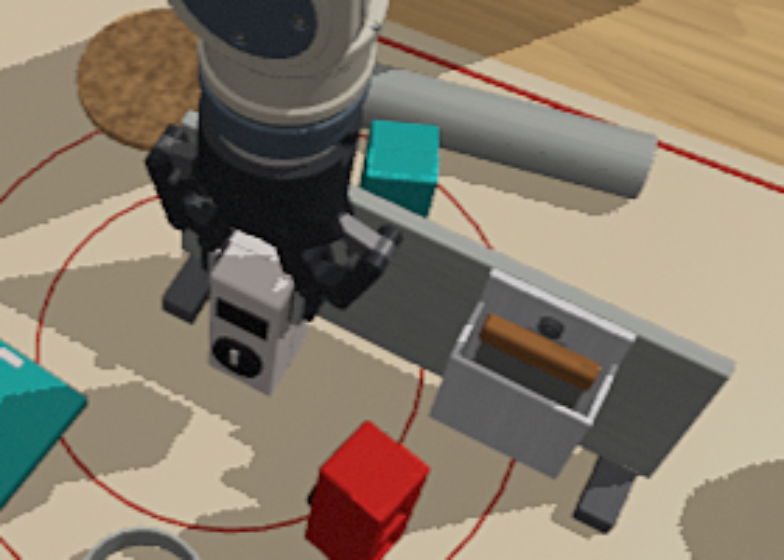

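The timer is free of the studs and hangs upright in the grip. I'll lift it, carry it over and check the pad with the wrist camera.

```bash
python3 - <<'E'
from station import manip
from h import *
from scipy.spatial.transform import Rotation as R
QP=Q(np.pi/2+PYAW)
manip.movel([*(T+60*N),225],frame=QT,vel=120)
manip.movel([*PAD,225],frame=QP,vel=150)
manip.sleep(0.3)
s=manip.get_state();p=manip.camera("wrist");print(s['time'],s['eef_pos'],s['wrist_force'],s['width'])
M=np.eye(4);M[:3,:3]=R.from_quat(s['ee_rot']).as_matrix();M[:3,3]=s['eef_pos']
K=M@np.array(p['mount']);W=np.linalg.inv(K)
im=p['frame'][:,:,::-1].copy()
cv2.imwrite("pics/w5.png",im)
Np=np.array([np.cos(PYAW),np.sin(PYAW)]);Lp=np.array([-Np[1],Np[0]])
for a,b in((60,60),(60,-60),(-60,-60),(-60,60)):
    c=W@np.array([*(PAD+a*Np+b*Lp),12,1]);print(a,b,(p['fx']*c[0]/c[2]+p['cx']).round(1),(p['fy']*c[1]/c[2]+p['cy']).round(1))
np.savez("w5.npz",K=K,k=[p['fx'],p['fy'],p['cx'],p['cy']])
for n in("scene","top"):
    p=manip.camera(n);cv2.imwrite(f"pics/{n}5.png",p['frame'][:,:,::-1])
E
```

```text
10.0 [ 573.01951662 -326.89199194  225.06048942] [ 0.50339192 -0.718329   -2.46854102] 43.43578936011839
60 60 371.6 227.5
60 -60 264.5 227.3
-60 -60 259.3 116.8
-60 60 377.2 117.0
```

View pics/w5.png

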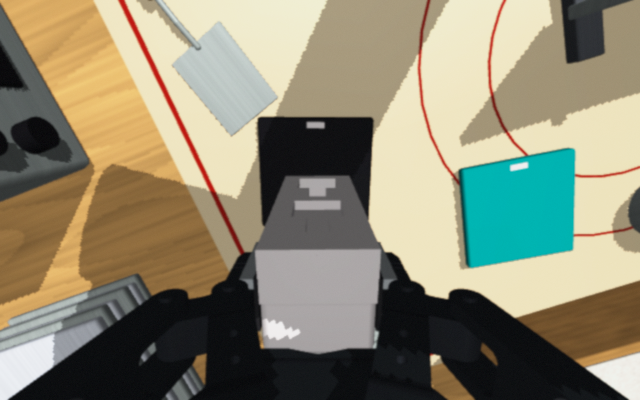

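View pics/scene5.png

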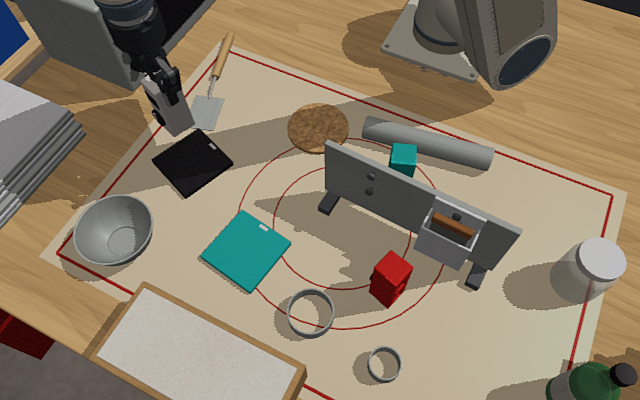

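The wrist view shows the pad's near corners at about (259,117) and (373,117), against 259 and 377 predicted. I'll shift the target about 1.5 mm that way. The studs are bare, the pocket is still hanging and the timer is upright. Lowering until contact.

```bash
python3 - <<'E'
from station import manip
from h import *
QP=Q(np.pi/2+PYAW)
G=PAD+np.array([-.5,-1.4])
manip.movel([*G,125],frame=QP,vel=120)
manip.movel([*G,111],frame=QP,vel=40)
manip.sleep(0.3)
s=manip.get_state();print(s['time'],s['eef_pos'],s['wrist_force'],s['width'])
r=manip.movel([*G,101.5],frame=QP,vel=12,max_force=4)
s=manip.get_state();print(r,s['time'],s['eef_pos'],s['wrist_force'],s['width'])
p=manip.camera("scene");cv2.imwrite("pics/s6.png",cv2.resize(p['frame'][50:250,100:300,::-1],None,fx=3,fy=3))
E
```

```text
11.9333 [ 572.55004867 -328.45115826  111.15813314] [ 0.72747435 -0.23247742 -2.74001661] 43.62783579717524
True 12.425 [ 572.46056264 -328.40499031  106.37795415] [-0.44660776 -0.00759686  4.70233921] 43.560281434250605
```

View pics/s6.png

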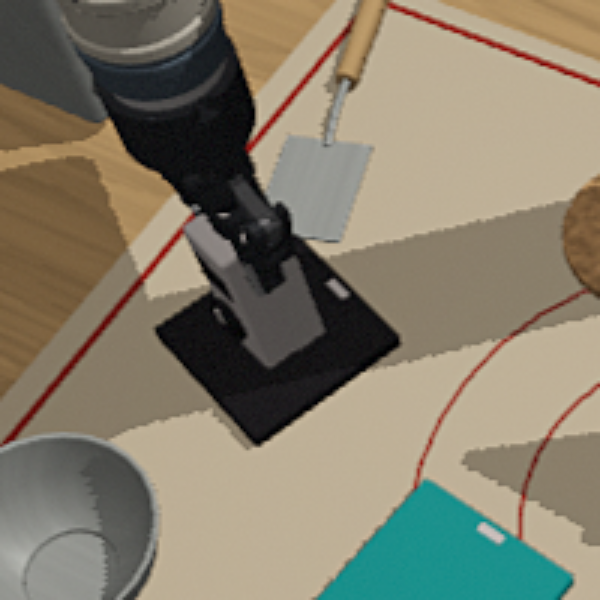

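Contact came at z = 106.4 against 105.4 expected, and the timer stands squarely on the pad. Releasing and backing off.

```bash
python3 - <<'E'
from station import manip
from h import *
QP=Q(np.pi/2+PYAW)
manip.command_gripper(80)
manip.sleep(0.3)
s=manip.get_state();P=s['eef_pos'];print(s['time'],P,s['wrist_force'],s['width'])
manip.movel([P[0],P[1],270],frame=QP,vel=120)
manip.movel([480,-170,300],frame=QP,vel=180)
s=manip.get_state();print(s['time'],s['wrist_force'])
b=manip.camera("scene")['frame'];a=manip.camera("top")['frame']
c=cv2.resize(a[130:230,405:505],None,fx=4,fy=4,interpolation=cv2.INTER_CUBIC)
d=cv2.resize(b[100:200,140:240],None,fx=4,fy=4,interpolation=cv2.INTER_CUBIC)
cv2.imwrite("pics/fin.png",np.hstack([c,d])[:,:,::-1]);cv2.imwrite("pics/finS.png",b[:,:,::-1])
E
```

```text
13.225 [ 572.03740741 -328.08455797  105.29130572] [ 0.54229667  0.19686219 -0.0400753 ] 80.0839759265063
15.9333 [-1.10629453 -0.58113273 -0.46526375]
```

View pics/fin.png

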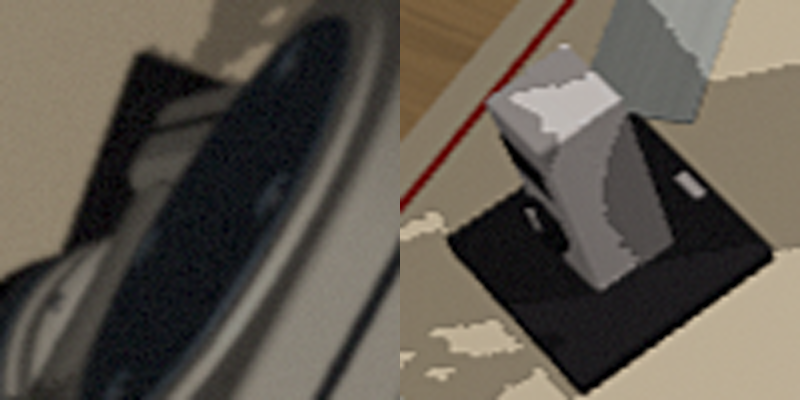

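View pics/finS.png

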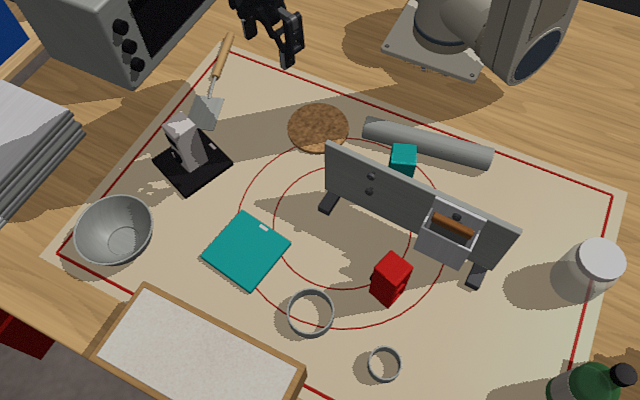

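```bash
python3 - <<'E'
from h import *
f=lambda u,v,z:ray('scene',((u-400)/4+140,v/4+100),z)[:2]
pc=np.mean([f(583,393,12),f(773,257,12),f(447,240,12),f(634,114,12)],0)
a,b=f(602,291,12),f(673,242,12)
tc=np.mean([f(545,150,128),f(621,99,128),f(487,102,128),f(564,45,128)],0)
print(pc,a,b,np.linalg.norm(a-b),'top centre',tc)
u=np.array([np.cos(PYAW),np.sin(PYAW)]);l=np.array([-u[1],u[0]])
print('in pad axes rel pad centre: base corners',[( (q-pc)@u,(q-pc)@l) for q in(a,b)],'top',((tc-pc)@u,(tc-pc)@l))
E
```

```text
[ 575.55956697 -324.00997013] [ 598.55689225 -313.01386839] [ 558.23670676 -297.38966736] 43.24156583109155 top centre [ 571.51772337 -324.35401226]
in pad axes rel pad centre: base corners [(np.float64(17.704578609839512), np.float64(18.33955068685927)), (np.float64(-25.53350714690334), np.float64(18.88814490590929))] top (np.float64(-3.6667723972109205), np.float64(-1.7348327965250088))
```

```bash
python3 - <<'E'
from station import manip
from h import *
manip.move_pose([430,150,330],QT)
a=manip.camera("top")['frame'];print(manip.get_state()['time'])
cv2.imwrite("pics/fin2.png",cv2.resize(a[130:230,405:505],None,fx=6,fy=6,interpolation=cv2.INTER_CUBIC)[:,:,::-1])
E
```

```text
17.3167
```

View pics/fin2.png

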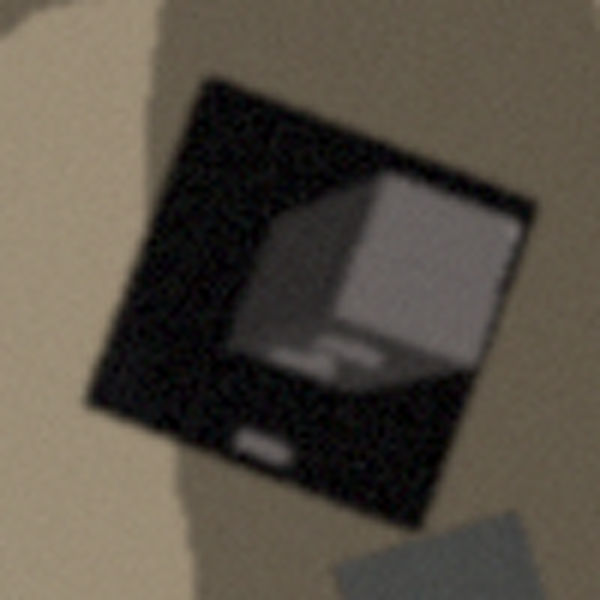

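```bash
python3 -c "
from station import manip
manip.sign_off();print(manip.get_state()['time'])"
```

```text
the job is handed in; nothing more can be done
the job is handed in; nothing more can be done
```

I slid the white timer up 27 mm, drew it 50 mm off the studs, and stood it upright on the black charging pad. I then handed the job in at about 17.3 s on the robot's clock.

- **Position:** the timer's base is about 2 mm from the pad's centre in the top camera. In the scene camera it looks about 5 mm off. The two cameras also disagreed by about 6 mm on where the pad itself is, so I aimed between them and trimmed the target with the wrist view.
- **Forces:** every reading stayed under 5 N. The timer touched the pad within 1 mm of the expected height.
- **Rest of the scene:** the scraper pocket still hangs on its studs, nothing else was touched, and the gripper ended open and clear of everything.

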